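Park the vacuum hose nozzles on their rail in order of size

TASK

Put the four loose hose nozzles back on the parking rail, one over each free white cone and sitting flat on its plate, so that the whole row steps up in size from the smallest nozzle to the largest. The smallest and the largest are already parked at the two ends: leave them where they are. Let go of everything when you are done.

Things in the scene. Friction and masses are not known exactly. Their poses are not given: they have to be found in the camera images.
- nozzle_8: Bare aluminium hose nozzle on a round flange: barbed spout 8 mm in diameter on top, 64 mm tall over all, 82 g or so. It is the smallest of six; parked over the cone at one end of the rail (which end varies) and stays there. Origin: centre of flange underside; z up the spout.
- nozzle_12: Bare aluminium hose nozzle on a round flange: barbed spout 12 mm in diameter on top, 76 mm tall over all, 98 g or so. Stands loose on the bench at the start; grip it by the spout, from above. Foot as on all six: flange 40 x 3 mm, neck 30 mm wide up to 33 mm, cone to 42 mm where the spout begins; hollow from below, bore 26 mm wide, 31 mm deep. Origin: centre of flange underside; z up the spout.
- nozzle_16: Bare aluminium hose nozzle on a round flange: barbed spout 16 mm in diameter on top, 88 mm tall over all, 114 g or so. Stands loose on the bench at the start; grip it by the spout, from above. Foot as on all six: flange 40 x 3 mm, neck 30 mm wide up to 33 mm, cone to 42 mm where the spout begins; hollow from below, bore 26 mm wide, 31 mm deep. Origin: centre of flange underside; z up the spout.
- nozzle_20: Bare aluminium hose nozzle on a round flange: barbed spout 20 mm in diameter on top, 100 mm tall over all, 130 g or so. Stands loose on the bench at the start; grip it by the spout, from above. Foot as on all six: flange 40 x 3 mm, neck 30 mm wide up to 33 mm, cone to 42 mm where the spout begins; hollow from below, bore 26 mm wide, 31 mm deep. Origin: centre of flange underside; z up the spout.
- nozzle_24: Bare aluminium hose nozzle on a round flange: barbed spout 24 mm in diameter on top, 112 mm tall over all, 146 g or so. Stands loose on the bench at the start; grip it by the spout, from above. Foot as on all six: flange 40 x 3 mm, neck 30 mm wide up to 33 mm, cone to 42 mm where the spout begins; hollow from below, bore 26 mm wide, 31 mm deep. Origin: centre of flange underside; z up the spout.
- nozzle_28: Bare aluminium hose nozzle on a round flange: barbed spout 28 mm in diameter on top, 124 mm tall over all, 162 g or so. It is the largest of six; parked over the cone at one end of the rail (which end varies) and stays there. Origin: centre of flange underside; z up the spout.
- seat_1: Free parking place at the right-hand end of the row of four (seen from the robot): black carrier plate 52 x 46 x 6 mm fixed on the rail, with a white cone 25 mm high on it, 21 mm wide at its foot, 8 mm at the tip. Origin: centre of the plate's underside, 18 mm above the bench; plate top (where the flange rests) at 6 mm, cone tip at 31 mm. y runs along the rail towards seat_4, z up.
- seat_2: Second free parking place from the right, otherwise like seat_1. A nozzle let down over the cone within about 6 mm of its axis slides home when let go, and then its flange lies flat on the plate.
- seat_3: Third free parking place from the right, otherwise like seat_1. Places are 56 to 68 mm apart along the straight rail; beyond seat_1 and beyond seat_4 is one more such cone each, 59 to 65 mm on, which hold nozzle_8 and nozzle_28, one at either end.
- seat_4: Free parking place at the left-hand end of the row of four, otherwise like seat_1. The aluminium rail is 40 mm wide, 18 mm high and 378 mm long, and fixed to the bench; it lies across in front of the robot, turned by up to about 25 degrees.
There are look-alikes about, which are no part of the job. What is shaped like the nozzle_16 but purple is not meant. What is shaped like the nozzle_20 but brown is not meant.

How it is judged:
At the end, for the whole second after the job is handed in: From the smallest nozzle's end the free cones carry the 12, 16, 20 and 24 mm nozzles in that order, each within 5 mm of its cone's axis, flange down on the plate (within 3 mm); all six upright within 4.5 degrees and at rest; the two end nozzles moved less than 8 mm (((horizontal distance between nozzle_8 and seat_1 below 0.1 m and horizontal distance between nozzle_12 and seat_1 below 0.005 m and z of nozzle_12 in the frame of seat_1 between 0.003 and 0.009 m and horizontal distance between nozzle_16 and seat_2 below 0.005 m and z of nozzle_16 in the frame of seat_2 between 0.003 and 0.009 m and horizontal distance between nozzle_20 and seat_3 below 0.005 m and z of nozzle_20 in the frame of seat_3 between 0.003 and 0.009 m and horizontal distance between nozzle_24 and seat_4 below 0.005 m and z of nozzle_24 in the frame of seat_4 between 0.003 and 0.009 m) or (horizontal distance between nozzle_8 and seat_4 below 0.1 m and horizontal distance between nozzle_12 and seat_4 below 0.005 m and z of nozzle_12 in the frame of seat_4 between 0.003 and 0.009 m and horizontal distance between nozzle_16 and seat_3 below 0.005 m and z of nozzle_16 in the frame of seat_3 between 0.003 and 0.009 m and horizontal distance between nozzle_20 and seat_2 below 0.005 m and z of nozzle_20 in the frame of seat_2 between 0.003 and 0.009 m and horizontal distance between nozzle_24 and seat_1 below 0.005 m and z of nozzle_24 in the frame of seat_1 between 0.003 and 0.009 m)) and distance of each of nozzle_8, nozzle_28 from where it was at the start of the episode below 0.008 m and angle between each of nozzle_8, nozzle_12, nozzle_16, nozzle_20, nozzle_24, nozzle_28's own z axis and vertical below 0.08 rad and linear speed of each of nozzle_8, nozzle_12, nozzle_16, nozzle_20, nozzle_24, nozzle_28 below 0.02 m/s); the robot touches nothing.
It fails at once if one of the two parked end nozzles is lifted or knocked away from its place (distance of any of nozzle_8, nozzle_28 from where it was at the start of the episode above 0.015 m).
It also fails if it takes over 96 s, if anything falls off the work surface, if the arm or the gripper's body presses on something with over 40 N, if the wrist force passes 120 N, or if a joint passes its speed limit or range.

ROBOT

A 6-joint arm with a two-finger parallel gripper is mounted at the origin on a cart in front of the work surface, level with it; the furniture and walls round the work are solid. World frame = base frame: x ahead of the robot, y to its left, z up, the work surface at z = 0. Lengths are in m, angles in rad, forces in N, time in s.
With the tool pointing down it reaches from about 0.35 to 0.775 m from the base axis. Payload 7.3 kg.
Tool frame: the origin (TCP) lies at the very end of the fingers, on their centre line; the grasp point (between the pads) lies 19 mm behind it (robot.tcp_to_grasp is the z of the grasp point in the tool frame, in m); z points along the fingers, y is the line along which they close (so a half turn about z gives the same grasp; the last joint's range is limited). The gripper opens to 92 mm and grips with 3 to 60 N. Pads are 19 mm wide; open, the fingers measure 130 mm over their backs; the gripper's body (75 mm by 190 mm) begins 47 mm behind the grasp point.
Start: joints at [-1.294, 0.342, 1.524, -0, 1.275, -0.146], TCP at [0.215, -0.479, 0.227] pointing down, gripper open.
Joint ranges: [-2.53, 2.53], [-0.77, 2.02], [0.04, 2.7], [-1, 4.14], [0.28, 2.66], [-3.11, 3.11]. Speed limits (rad/s): [2.57, 2.57, 3.14, 3.14, 3.14, 3.14].

INTERFACE

Orientations are given as [roll, pitch, yaw] about the fixed x, y, z axes, in that order (R = Rz(yaw) Ry(pitch) Rx(roll)).
In Python, from cell import monitor, read_camera, get_calibration, job, robot gives the robot as it stands. The module is installed in compiled form; this text tells all that it offers.
- The arm moves only by the tool send_rows, never from a script. Its argument "targets" is a list of rows, each an object with "translation": the shift along the tool's x, y, z in cm, a list of three; "spin": the turn about the tool's z in degrees; "jaw": the opening, from 0 (shut) to 1 (fully open). A call has exactly 5 rows; each row is the pose to reach, as a shift and turn from the pose commanded when the call began, along the tool's axes at that moment; what a row does not reach only later rows make up. A row lasts 1/10 s, in which the tool goes at most 50 mm and 8.59 degrees, less where a joint would pass 70% of its speed; a pose out of reach is approached as far as the arm can. A call with a gripper value outside its range is refused whole. The fingers move at their own pace and stop on an object; "force" is the grip in N (left out, the last holds). Time passes only in rows, so rows that repeat a pose let the fingers close, or fill a call up. It gives the time, the measured TCP pose, the force, the opening and the grip force at its end, in the units of the state.
- monitor.observe(): the state, without advancing time (a new reading comes with each control period).
- read_camera(name): name is "side" or "top" or "wrist"; returns (picture, depth): 420x560x3 uint8, red, green, blue; 420x560 float32, m along the optical axis (not along the pixel's ray), 0 where there is no reading.
- get_calibration(name): a dict with "intrinsics" (3x3 intrinsics, pixels), "D" ([k1, k2, p1, p2, k3] as OpenCV has them; the pictures are not rectified), "origin" and "orientation" of the camera in the world; the wrist camera has in their place "hand_eye" (4x4, takes a point from camera to tool coordinates, whose origin is the TCP and whose axes are the flange's). Camera axes: x right, y up, looking along -z (the intrinsics and any distortion apply to the point x, -y, -z); pixel columns grow to the right and rows downward; lengths in m; the calibration is good to about 2 mm. A picture is of the moment at which its call begins: read the wrist's pose just before it. get_calibration takes no time and is no camera call.
- job.hand_in(): hands the job in; it is judged then, once.
The state is a dict: "time": time; "qpos": joint angles; "qvel": joint speeds; "joint_efforts": joint torques, N m; "tool_pos": TCP position; "tool_rot": TCP orientation; "contact_force": force on the tool from outside, world axes, zero at the start; "torque": the same for the moment, N m; "opening": finger opening in m; "grip_force": force on a finger pad.
Only numpy, scipy, OpenCV 4.12 (cv2) and the standard library are available. Lean on these libraries where they do the work, as an engineer would, in place of code of your own. Each camera call takes 0.05 s, during which the arm holds its last target. There are 200 camera calls.

## Working session

There is one attempt and no reset: what is moved stays moved. The work goes in short steps, Python scripts to look and compute and a tool call to move; the robot and the scene stay as the last step left them, time stands still between calls to the robot, and variables do not carry over. Pictures are saved under pics/ and viewed, at most 14 in all, crops included, and the job is handed in when it is done.

Besides the shell and the picture viewer there is one more tool, called after "Call:" as name(argument=value, ...), one argument or row to a line, values as JSON. send_rows: Moves the arm, as the interface text tells. Its arguments: {"type":"object","properties":{"targets":{"type":"array"},"force":{"type":"number"}},"required":["targets"]}

```bash
mkdir -p pics; python3 - <<'E'
from cell import monitor, read_camera, get_calibration, job, robot
import cv2,numpy as np
s=monitor.observe();print(s['time'],s['tool_pos'],s['tool_rot'],s['opening'],robot.tcp_to_grasp)
for n in ('top','side'):
    p,d=read_camera(n);np.savez(f'pics/{n}.npz',p=p,d=d)
    cv2.imwrite(f'pics/{n}.png',cv2.resize(p[:,:,::-1],(800,600),interpolation=cv2.INTER_CUBIC));c=get_calibration(n);print(c)
print(get_calibration('wrist'))
E
```

```text
0.0 [ 0.21531862 -0.47838082  0.22605755] [-3.14009880e+00 -2.14760430e-04  4.22807132e-01] 0.09201492327525541 -0.0188
{'intrinsics': array([[386.73615271,   0.        , 275.07780694],
       [  0.        , 386.73615271, 209.14148474],
       [  0.        ,   0.        ,   1.        ]]), 'D': array([-0.01327173,  0.        ,  0.        ,  0.        ,  0.        ]), 'origin': array([0.39149442, 0.02221443, 0.90520623]), 'orientation': array([ 0.17375666,  0.00252701, -1.55818028])}
{'intrinsics': array([[411.51313185,   0.        , 281.49972117],
       [  0.        , 411.51313185, 212.76756089],
       [  0.        ,   0.        ,   1.        ]]), 'D': array([0.03761646, 0.        , 0.        , 0.        , 0.        ]), 'origin': array([ 0.218626  , -0.84287562,  0.51788662]), 'orientation': array([ 1.09505211, -0.01547805, -0.36894801])}
{'intrinsics': array([[319.3585256 ,   0.        , 281.89933552],
       [  0.        , 319.3585256 , 204.88765617],
       [  0.        ,   0.        ,   1.        ]]), 'D': array([0.00342455, 0.        , 0.        , 0.        , 0.        ]), 'hand_eye': array([[-5.84585510e-04,  9.51600964e-01,  3.07335750e-01,
         8.34370993e-02],
       [ 9.99999618e-01,  7.56129310e-04, -4.39090129e-04,
         3.11007128e-04],
       [-6.50224159e-04,  3.07335376e-01, -9.51601042e-01,
        -1.57089198e-01],
       [ 0.00000000e+00,  0.00000000e+00,  0.00000000e+00,
         1.00000000e+00]])}
```

View pics/top.png

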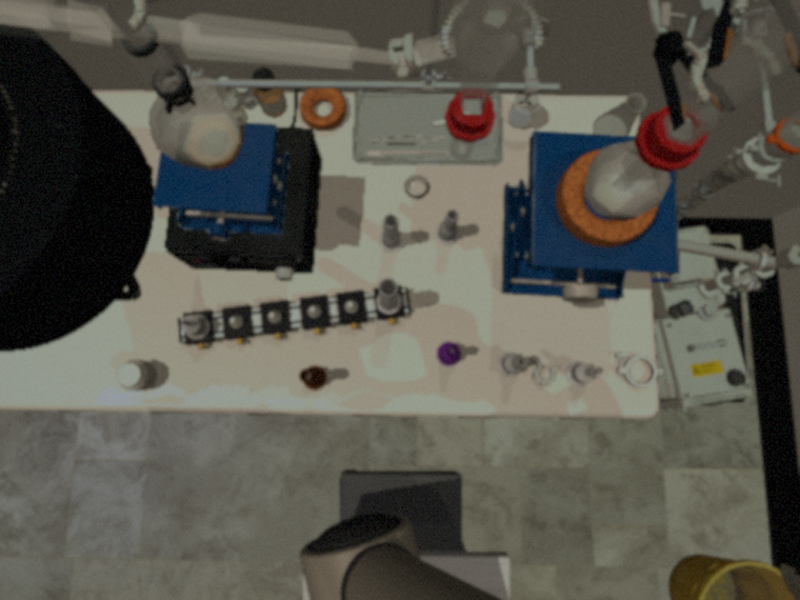

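View pics/side.png

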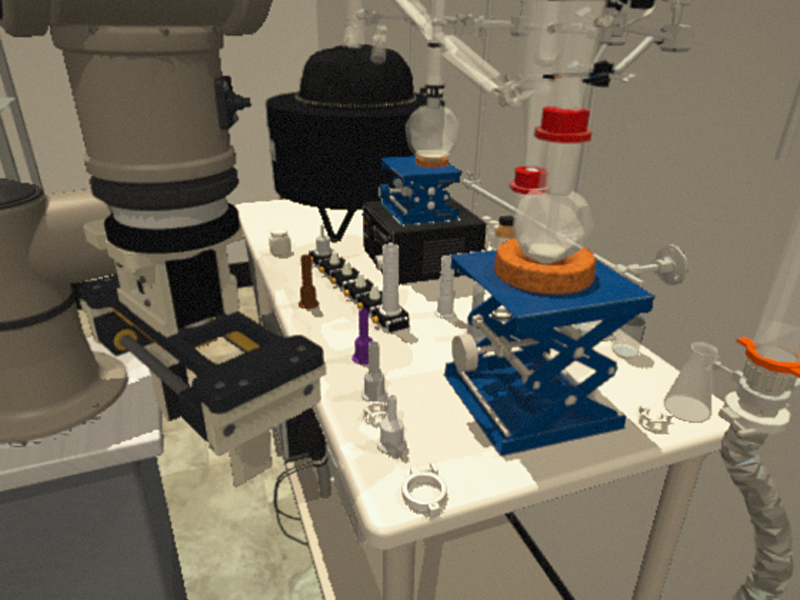

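The top view shows the rail from the smallest nozzle at (198,325) to the largest at (390,295), with cones at about (237,320), (276,315), (315,310) and (351,305). Loose nozzles are at (390,235), (450,228), (513,363) and (583,372). The brown (313,376) and purple (448,352) ones are decoys. Next I measure positions and heights.

```bash
cat > h.py <<'E'
import numpy as np,cv2
from scipy.spatial.transform import Rotation as R
from cell import get_calibration,monitor,read_camera
def cam(n,s=None):
    c=get_calibration(n)
    if n=='wrist':
        T=np.eye(4);T[:3,:3]=R.from_euler('xyz',s['tool_rot']).as_matrix();T[:3,3]=s['tool_pos'];T=T@c['hand_eye']
    else:
        T=np.eye(4);T[:3,:3]=R.from_euler('xyz',c['orientation']).as_matrix();T[:3,3]=c['origin']
    return c['intrinsics'],c['D'],T
def cloud(n,d,s=None):
    K,D,T=cam(n,s);v,u=np.mgrid[:420,:560]
    q=cv2.undistortPoints(np.stack([u.ravel(),v.ravel()],1).astype(np.float64)[:,None],K,D)[:,0]
    z=d.ravel().astype(float);P=np.stack([q[:,0]*z,-q[:,1]*z,-z],1)
    W=P@T[:3,:3].T+T[:3,3];W[z==0]=np.nan
    return W.reshape(420,560,3)
def ray(n,uv,h,s=None):  # pixel (u,v) of 560x420 on plane z=h
    K,D,T=cam(n,s);q=cv2.undistortPoints(np.array(uv,float).reshape(-1,1,2),K,D)[:,0]
    r=np.c_[q[:,0],-q[:,1],-np.ones(len(q))]@T[:3,:3].T
    return T[:3,3]+r*((h-T[2,3])/r[:,2])[:,None]
E
python3 - <<'E'
from h import *
f=np.load('pics/top.npz');W=cloud('top',f['d'])
for nm,(u,v) in dict(n8=(198,325),n28=(388,290),A=(390,230),B=(450,225),C=(513,363),D=(583,372),br=(313,376),pu=(448,352),c4=(237,320),c3=(276,315),c2=(315,310),c1=(351,305)).items():
    u=int(u*.7);v=int(v*.7);w=W[v-16:v+17,u-12:u+13].reshape(-1,3)
    w=w[np.isfinite(w[:,2])]
    zm=np.sort(w[:,2])[-5]; t=w[w[:,2]>zm-.006]
    print(nm,'zmax',zm.round(4),'top',np.median(t,0).round(4),len(t), 'noise floor',np.percentile(w[:,2],10).round(4))
p=f['p'][:,:,::-1]
cv2.imwrite('pics/a.png',cv2.resize(p[185:270,115:295],(800,378),interpolation=cv2.INTER_CUBIC))
cv2.imwrite('pics/b.png',cv2.resize(p[130:280,255:440],(740,600),interpolation=cv2.INTER_CUBIC))
E
```

```text
n8 zmax 0.0864 top [0.4957 0.3394 0.0861] 12 noise floor 0.0002
n28 zmax 0.1491 top [0.539  0.034  0.1471] 41 noise floor -0.0002
A zmax 0.1131 top [0.6468 0.0299 0.1108] 37 noise floor -0.0008
B zmax 0.1011 top [ 0.6585 -0.0634  0.099 ] 29 noise floor -0.001
C zmax 0.0876 top [ 0.4437 -0.1627  0.0855] 24 noise floor -0.001
D zmax 0.0764 top [ 0.4288 -0.2736  0.0748] 19 noise floor -0.0012
br zmax 0.1003 top [0.4184 0.1498 0.0985] 26 noise floor -0.0009
pu zmax 0.088 top [ 0.459  -0.0639  0.0871] 21 noise floor -0.0011
c4 zmax 0.0493 top [0.5049 0.2767 0.0479] 20 noise floor 0.0002
c3 zmax 0.0494 top [0.5132 0.2154 0.0486] 18 noise floor 0.0002
c2 zmax 0.0496 top [0.5226 0.1518 0.0482] 21 noise floor 0.0001
c1 zmax 0.0498 top [0.5316 0.0935 0.0479] 19 noise floor 0.0
```

View pics/a.png

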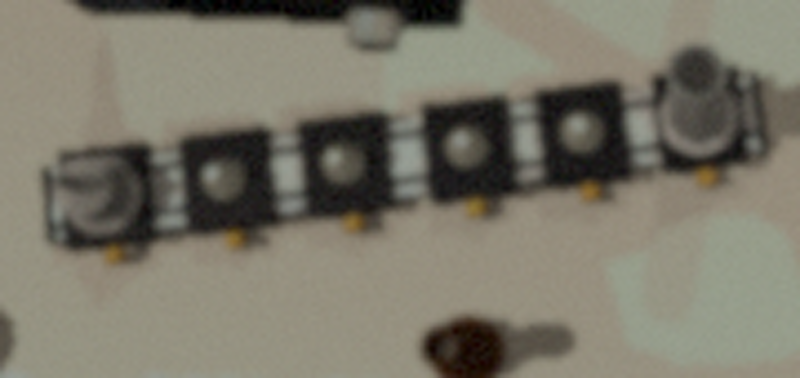

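View pics/b.png

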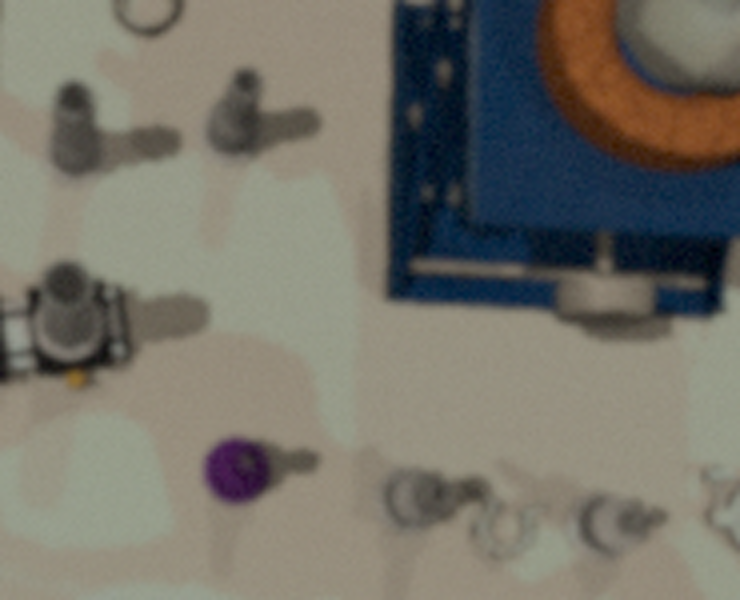

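The heights give A = nozzle_24, B = nozzle_20, C = nozzle_16 and D = nozzle_12. Nozzle_8 is at the seat_4 end, so they go 24→seat_1, 20→seat_2, 16→seat_3, 12→seat_4. I'll check obstacle heights near the rail and work out the first move.

```bash
cat >> h.py <<'E'
def go(x,y,z,yaw=None):  # tool-frame shift (cm) and spin (deg) from the current pose
    s=monitor.observe();r=R.from_euler('xyz',s['tool_rot']).as_matrix()
    print('t',round(s['time'],2),'pos',s['tool_pos'].round(4),'yaw',np.degrees(s['tool_rot'][2]).round(1),'F',s['contact_force'].round(1),'open',round(s['opening'],4),'grip',round(s['grip_force'],1))
    print('shift cm',(100*r.T@(np.array([x,y,z])-s['tool_pos'])).round(2),'spin',None if yaw is None else round(np.degrees(s['tool_rot'][2])-yaw,1))
E
python3 - <<'E'
from h import *
f=np.load('pics/top.npz');W=cloud('top',f['d']).reshape(-1,3);g=cloud('side',np.load('pics/side.npz')['d']).reshape(-1,3)
W=np.r_[W,g];W=W[np.isfinite(W[:,2])]
ys=np.arange(.44,-.40,-.05);print('y',ys.round(2))
for x in np.arange(.3,.85,.05):
    print('x%.2f'%x,[int(1000*np.percentile(q,98)) if len(q:=W[(abs(W[:,0]-x)<.025)&(abs(W[:,1]-y)<.025)&(W[:,2]<.6)][:,2])>5 else -1 for y in ys])
go(.647,.030,.25)
E
```

```text
y [ 0.44  0.39  0.34  0.29  0.24  0.19  0.14  0.09  0.04 -0.01 -0.06 -0.11
 -0.16 -0.21 -0.26 -0.31 -0.36]
x0.30 [-872, -871, -872, -871, -870, -870, -869, -871, -871, -870, -871, -872, -868, -870, -871, -872, -871]
x0.35 [2, 2, 2, 2, 2, 2, 3, 3, 2, 3, 3, 3, 2, 2, 2, 2, 2]
x0.40 [53, 41, 3, 3, 3, 3, 98, 3, 3, 3, 3, 3, 3, 17, 38, 27, 12]
x0.45 [53, 33, 24, 12, 3, 3, 79, 3, 3, 3, 87, 3, 86, 17, 74, 34, 14]
x0.50 [297, 20, 82, 46, 40, 42, 45, 27, 28, 22, 4, 3, 3, 3, 3, 2, 3]
x0.55 [297, 288, 4, 25, 26, 57, 39, 48, 147, 26, 3, 3, 204, 204, 204, 204, 204]
x0.60 [297, 297, 124, 185, 186, 220, 122, 3, 3, 3, 3, 3, 204, 594, 552, 283, 204]
x0.65 [298, 298, 224, 316, 314, 223, 122, 3, 111, 5, 99, 3, 205, 594, 559, 385, 204]
x0.70 [299, 485, 513, 500, 504, 460, 444, 426, 400, 493, 515, 514, 205, 528, 516, 283, 203]
x0.75 [298, 298, -1, 493, 491, 475, 444, 428, 413, 457, 372, 437, 205, 490, 516, 204, 203]
x0.80 [299, -1, -1, 492, 480, 480, 123, 16, 16, 16, 436, 516, 17, 486, 1, 1, 17]
t 0.1 pos [ 0.2153 -0.4784  0.2261] yaw 24.2 F [-0.3  0.8  0.2] open 0.0919 grip 0.0
shift cm [ 60.23 -28.65  -2.34] spin None
```

```bash
python3 - <<'E'
from h import *
f=np.load('pics/top.npz');t=cloud('top',f['d']).reshape(-1,3);g=cloud('side',np.load('pics/side.npz')['d']).reshape(-1,3)
for n,W in (('top',t),('side',g)):
    W=W[np.isfinite(W[:,2])]
    for a,b in ((.15,.25),(.25,.35),(.35,.45),(.45,.6)):
        print(n,a,b,[(round(y,2),round(np.percentile(q,3),3),len(q)) for y in np.arange(.3,-.36,-.06) if len(q:=W[(W[:,0]>.45)&(W[:,0]<.85)&(abs(W[:,1]-y)<.03)&(W[:,2]>a)&(W[:,2]<b)][:,0])>4])
E
```

```text
top 0.15 0.25 [(np.float64(0.3), np.float64(0.614), 1015), (np.float64(0.24), np.float64(0.606), 1501), (np.float64(0.18), np.float64(0.627), 1075), (np.float64(0.0), np.float64(0.762), 59), (np.float64(-0.06), np.float64(0.719), 219), (np.float64(-0.18), np.float64(0.565), 3210), (np.float64(-0.24), np.float64(0.56), 1945), (np.float64(-0.3), np.float64(0.557), 1250)]
top 0.25 0.35 [(np.float64(0.3), np.float64(0.665), 753), (np.float64(0.24), np.float64(0.664), 2339), (np.float64(0.18), np.float64(0.718), 5), (np.float64(-0.06), np.float64(0.708), 975), (np.float64(-0.12), np.float64(0.717), 49), (np.float64(-0.18), np.float64(0.636), 97), (np.float64(-0.24), np.float64(0.607), 2008), (np.float64(-0.3), np.float64(0.613), 206)]
top 0.35 0.45 [(np.float64(0.3), np.float64(0.699), 131), (np.float64(0.24), np.float64(0.694), 1150), (np.float64(0.18), np.float64(0.703), 973), (np.float64(0.12), np.float64(0.709), 1355), (np.float64(0.06), np.float64(0.715), 748), (np.float64(0.0), np.float64(0.715), 1102), (np.float64(-0.06), np.float64(0.699), 1169), (np.float64(-0.12), np.float64(0.7
[... 1328 characters left out ...]
loat64(0.701), 210), (np.float64(0.12), np.float64(0.707), 302), (np.float64(0.06), np.float64(0.713), 241), (np.float64(0.0), np.float64(0.712), 295), (np.float64(-0.06), np.float64(0.7), 661), (np.float64(-0.12), np.float64(0.707), 423), (np.float64(-0.24), np.float64(0.62), 1154), (np.float64(-0.3), np.float64(0.627), 1030)]
side 0.45 0.6 [(np.float64(0.3), np.float64(0.689), 232), (np.float64(0.24), np.float64(0.699), 581), (np.float64(0.18), np.float64(0.707), 228), (np.float64(-0.06), np.float64(0.698), 578), (np.float64(-0.12), np.float64(0.704), 566), (np.float64(-0.18), np.float64(0.775), 606), (np.float64(-0.24), np.float64(0.628), 1342), (np.float64(-0.3), np.float64(0.633), 918)]
```

```bash
python3 - <<'E'
from h import *
f=np.load('pics/top.npz');t=cloud('top',f['d']).reshape(-1,3);g=cloud('side',np.load('pics/side.npz')['d']).reshape(-1,3)
W=np.r_[t,g];W=W[np.isfinite(W[:,2])]
ys=np.arange(.14,-.20,-.02)
print('y',[float(round(100*y)) for y in ys])
for a in np.arange(.12,.6,.04):
    print('z%.2f'%a,[int(1000*np.percentile(q,5)) if len(q:=W[(W[:,0]>.54)&(W[:,0]<.85)&(abs(W[:,1]-y)<.01)&(W[:,2]>a)&(W[:,2]<a+.04)][:,0])>3 else 0 for y in ys])
j=W[(W[:,0]>.58)&(W[:,0]<.68)&(W[:,1]<-.1)&(W[:,2]>.08)];print('jack y edge by z',[(z,np.percentile(j[(abs(j[:,2]-z)<.02)][:,1],98).round(3)) for z in (.1,.14,.18,.2)])
E
python3 - <<'E'
import cv2
p=cv2.imread('pics/side.png')  # 800x600
cv2.imwrite('pics/c.png',cv2.resize(p[100:400,360:680],(768,720))[:600])
E
```

```text
y [14.0, 12.0, 10.0, 8.0, 6.0, 4.0, 2.0, 0.0, -2.0, -4.0, -6.0, -8.0, -10.0, -12.0, -14.0, -16.0, -18.0]
z0.12 [769, 846, 846, 846, 846, 542, 541, 846, 841, 841, 846, 0, 0, 846, 846, 610, 631]
z0.16 [0, 0, 0, 0, 0, 0, 0, 0, 846, 0, 719, 721, 0, 0, 0, 564, 623]
z0.20 [0, 0, 0, 0, 0, 0, 0, 0, 0, 0, 718, 721, 0, 0, 0, 566, 568]
z0.24 [0, 0, 0, 0, 0, 0, 0, 0, 0, 713, 705, 706, 713, 0, 0, 0, 0]
z0.28 [0, 0, 0, 0, 0, 0, 0, 0, 0, 721, 712, 712, 721, 0, 0, 0, 0]
z0.32 [0, 0, 0, 0, 0, 0, 0, 0, 0, 725, 716, 715, 0, 0, 0, 0, 0]
z0.36 [0, 715, 715, 714, 718, 725, 708, 716, 725, 717, 713, 710, 719, 0, 0, 0, 0]
z0.40 [708, 710, 712, 714, 719, 730, 722, 723, 723, 704, 699, 699, 707, 721, 0, 0, 0]
z0.44 [717, 0, 0, 0, 0, 0, 0, 0, 738, 703, 699, 698, 705, 0, 0, 0, 829]
z0.48 [0, 0, 0, 0, 0, 0, 0, 0, 0, 703, 698, 698, 703, 707, 787, 0, 691]
z0.52 [0, 0, 0, 0, 0, 0, 0, 0, 0, 0, 0, 697, 0, 0, 0, 0, 0]
z0.56 [0, 0, 0, 0, 0, 0, 0, 0, 0, 0, 0, 0, 0, 0, 0, 0, 0]
jack y edge by z [(0.1, np.float64(-0.163)), (0.14, np.float64(-0.159)), (0.18, np.float64(-0.154)), (0.2, np.float64(-0.156))]
```

View pics/c.png

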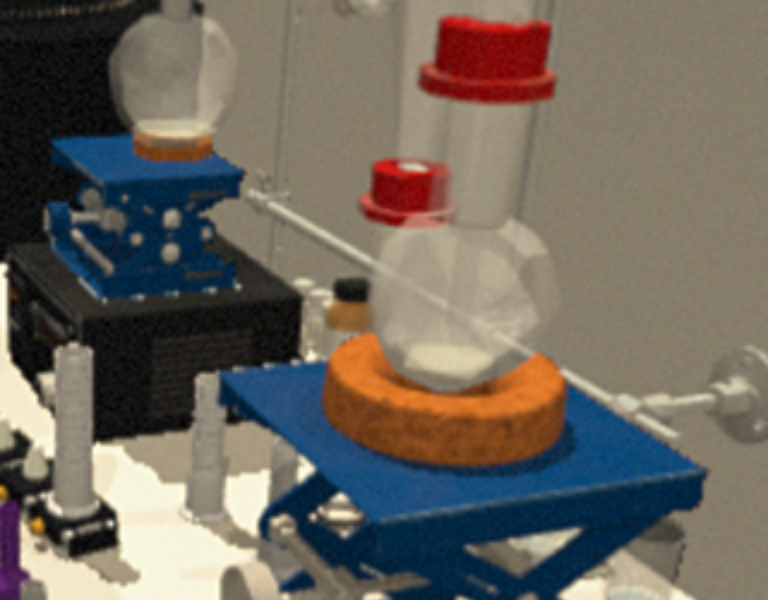

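The crop shows a glass column standing about 4–6 cm behind nozzle_20 and a tube overhead at x≈0.71. The jack edge is at y≈-0.156. I'll therefore use yaw 180° everywhere, with the jaws closing along y and the body narrow in x. First I move clear of the jack and turn.

Call:
send_rows(
  targets=[
    {"translation": [4,-1.5,-0.5],"spin": -8.5,"jaw": 0.5},
    {"translation": [8,-3,-1],"spin": -17,"jaw": 0.5},
    {"translation": [12,-4.5,-1.5],"spin": -25.5,"jaw": 0.5},
    {"translation": [16,-6,-2],"spin": -34,"jaw": 0.5},
    {"translation": [20,-7.5,-2.4],"spin": -42,"jaw": 0.5},
  ],
  force=25,
)

```text
time: 0.6
tool_pos: [0.3679, -0.3269, 0.2508]
tool_rot: [-3.141, -0.0, 1.162]
contact_force: [0.5, -0.0, -1.0]
opening: 0.0565
grip_force: 0.0
```

Call:
send_rows(
  targets=[
    {"translation": [0,0,0],"spin": -8.5,"jaw": 0.5},
    {"translation": [0,0,0],"spin": -17,"jaw": 0.5},
    {"translation": [0,0,0],"spin": -25.5,"jaw": 0.5},
    {"translation": [0,0,0],"spin": -34,"jaw": 0.5},
    {"translation": [0,0,0],"spin": -42,"jaw": 0.5},
  ],
)

```text
time: 1.1
tool_pos: [0.367, -0.328, 0.2504]
tool_rot: [-3.141, -0.001, 1.895]
contact_force: [-0.3, 0.5, -0.0]
opening: 0.0458
grip_force: 0.0
```

Call:
send_rows(
  targets=[
    {"translation": [0,0,0],"spin": -8.5,"jaw": 0.5},
    {"translation": [0,0,0],"spin": -17,"jaw": 0.5},
    {"translation": [0,0,0],"spin": -25.5,"jaw": 0.5},
    {"translation": [0,0,0],"spin": -34,"jaw": 0.5},
    {"translation": [0,0,0],"spin": -42,"jaw": 0.5},
  ],
)

```text
time: 1.6
tool_pos: [0.3669, -0.3281, 0.2503]
tool_rot: [3.141, -0.001, 2.628]
contact_force: [-0.6, 0.1, 0.5]
opening: 0.0459
grip_force: 0.0
```

```bash
python3 - <<'E'
from h import *
go(.45,.03,.25,180)
f=np.load('pics/top.npz');t=cloud('top',f['d']).reshape(-1,3);g=cloud('side',np.load('pics/side.npz')['d']).reshape(-1,3)
W=np.r_[t,g];W=W[np.isfinite(W[:,2])]
for x in np.arange(.43,.6,.02): print(x.round(2),[(round(a,2),np.percentile(q,3).round(3)) for a in (.12,.16,.20,.25,.3,.4) if len(q:=W[(abs(W[:,0]-x)<.01)&(W[:,1]>.2)&(W[:,2]>a)&(W[:,2]<a+.05)][:,1])>2])
E
```

```text
t 1.6 pos [ 0.3669 -0.3281  0.2503] yaw 150.6 F [-0.6  0.1  0.5] open 0.0459 grip 0.0
shift cm [10.36 35.27  0.05] spin -29.4
0.43 []
0.45 [(0.12, np.float64(0.54)), (0.16, np.float64(0.542)), (0.2, np.float64(0.539)), (0.25, np.float64(0.534))]
0.47 [(0.12, np.float64(0.498)), (0.16, np.float64(0.498)), (0.2, np.float64(0.496)), (0.25, np.float64(0.494))]
0.49 [(0.12, np.float64(0.472)), (0.16, np.float64(0.472)), (0.2, np.float64(0.468)), (0.25, np.float64(0.467))]
0.51 [(0.12, np.float64(0.451)), (0.16, np.float64(0.45)), (0.2, np.float64(0.449)), (0.25, np.float64(0.448)), (0.3, np.float64(0.602))]
0.53 [(0.12, np.float64(0.434)), (0.16, np.float64(0.435)), (0.2, np.float64(0.434)), (0.25, np.float64(0.433)), (0.3, np.float64(0.546))]
0.55 [(0.12, np.float64(0.421)), (0.16, np.float64(0.422)), (0.2, np.float64(0.42)), (0.25, np.float64(0.42)), (0.3, np.float64(0.517))]
0.57 [(0.12, np.float64(0.412)), (0.16, np.float64(0.412)), (0.2, np.float64(0.41)), (0.25, np.float64(0.411)), (0.3, np.float64(0.497)), (0.4, np.float64(0.579))]
0.59 [(0.12, np.float64(0.208)), (0.16, np.float64(0.404)), (0.2, np.float64(0.404)), (0.25, np.float64(0.403)), (0.3, np.float64(0.484)), (0.4, np.float64(0.543))]
```

Call:
send_rows(
  targets=[
    {"translation": [0,0,0],"spin": -8,"jaw": 0.5},
    {"translation": [0,0,0],"spin": -16,"jaw": 0.5},
    {"translation": [0,0,0],"spin": -24,"jaw": 0.5},
    {"translation": [0,0,0],"spin": -29.4,"jaw": 0.5},
    {"translation": [0,0,0],"spin": -29.4,"jaw": 0.5},
  ],
)

```text
time: 2.1
tool_pos: [0.3669, -0.3282, 0.2504]
tool_rot: [3.141, -0.0, 3.136]
contact_force: [-0.3, 0.5, -0.4]
opening: 0.0457
grip_force: 0.0
```

Call:
send_rows(
  targets=[
    {"translation": [-1,5,0],"spin": 0,"jaw": 0.5},
    {"translation": [-2,10,0],"spin": 0,"jaw": 0.5},
    {"translation": [-3,15,0],"spin": 0,"jaw": 0.5},
    {"translation": [-4,19,0],"spin": 0,"jaw": 0.5},
    {"translation": [-5,23,0],"spin": 0,"jaw": 0.5},
  ],
)

```text
time: 2.6
tool_pos: [0.4185, -0.0966, 0.2507]
tool_rot: [3.142, 0.0, 3.132]
contact_force: [0.4, -0.5, -0.3]
opening: 0.0456
grip_force: 0.0
```

Call:
send_rows(
  targets=[
    {"translation": [-2,4,0],"spin": 0,"jaw": 0.5},
    {"translation": [-5,8,0],"spin": 0,"jaw": 0.5},
    {"translation": [-9,11,0],"spin": 0,"jaw": 0.5},
    {"translation": [-13,12.8,0],"spin": 0,"jaw": 0.5},
    {"translation": [-17,12.8,0],"spin": 0,"jaw": 0.5},
  ],
)

```text
time: 3.1
tool_pos: [0.5906, 0.0314, 0.2506]
tool_rot: [3.141, -0.0, 3.136]
contact_force: [0.5, -0.2, 0.4]
opening: 0.0462
grip_force: 0.0
```

```bash
python3 - <<'E'
from h import *
go(.647,.030,.20,180)
s=monitor.observe();p,d=read_camera('wrist');cv2.imwrite('pics/w1.png',p[:,:,::-1]);np.savez('pics/w1.npz',p=p,d=d,**{k:s[k] for k in('tool_pos','tool_rot')})
W=cloud('wrist',d,s).reshape(-1,3);W=W[np.isfinite(W[:,2])]
for n,x,y,h in (('A',.647,.03,.112),('B',.6585,-.063,.1),('n28',.539,.034,.148),('c1',.5316,.0935,.049)):
    q=W[(abs(W[:,0]-x)<.02)&(abs(W[:,1]-y)<.02)&(abs(W[:,2]-h)<.007)];print(n,len(q),q.mean(0).round(4) if len(q) else '', ((q.min(0)+q.max(0))/2).round(4) if len(q) else '')
E
```

```text
t 3.1 pos [0.5906 0.0314 0.2506] yaw 179.7 F [ 0.5 -0.2  0.4] open 0.0462 grip 0.0
shift cm [-5.65 -0.11  5.06] spin -0.3
A 185 [0.6477 0.0302 0.1088] [0.6484 0.0301 0.1088]
B 135 [ 0.6618 -0.0638  0.0965] [ 0.6629 -0.063   0.0966]
n28 241 [0.5399 0.0321 0.1454] [0.541  0.0321 0.1449]
c1 77 [0.5323 0.092  0.0463] [0.5324 0.0929 0.0459]
```

View pics/w1.png

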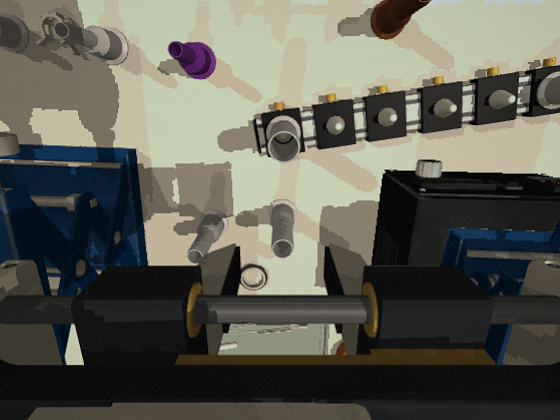

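The wrist view shows nozzle_24 at (283,245) centred between the fingers, which agrees with the top camera to about 1 mm. Going down to grasp it.

Call:
send_rows(
  targets=[
    {"translation": [0,0,4],"spin": 0,"jaw": 0.5},
    {"translation": [-1,0,8],"spin": 0,"jaw": 0.5},
    {"translation": [-3,-0.1,11],"spin": 0,"jaw": 0.5},
    {"translation": [-5.7,-0.1,12.5],"spin": 0,"jaw": 0.5},
    {"translation": [-5.7,-0.1,12.5],"spin": 0,"jaw": 0.5},
  ],
)

```text
time: 3.65
tool_pos: [0.6467, 0.0265, 0.1217]
tool_rot: [3.141, -0.005, 3.132]
contact_force: [-0.0, 0.4, -0.1]
opening: 0.0461
grip_force: 0.0
```

Call:
send_rows(
  targets=[
    {"translation": [0,0,2],"spin": 0,"jaw": 0.5},
    {"translation": [0,0,4],"spin": 0,"jaw": 0.5},
    {"translation": [0,0,5],"spin": 0,"jaw": 0.5},
    {"translation": [0,0,5],"spin": 0,"jaw": 0.5},
    {"translation": [0,0,5],"spin": 0,"jaw": 0.2},
  ],
)

```text
time: 4.15
tool_pos: [0.6467, 0.0268, 0.0767]
tool_rot: [-3.141, 0.001, 3.134]
contact_force: [-0.3, 0.2, 0.5]
opening: 0.0417
grip_force: 0.0
```

Call:
send_rows(
  targets=[
    {"translation": [0,0,0],"spin": 0,"jaw": 0.1},
    {"translation": [0,0,0],"spin": 0,"jaw": 0.1},
    {"translation": [0,0,0],"spin": 0,"jaw": 0.1},
    {"translation": [0,0,0],"spin": 0,"jaw": 0.1},
    {"translation": [0,0,0],"spin": 0,"jaw": 0.1},
  ],
)

```text
time: 4.65
tool_pos: [0.6469, 0.0267, 0.0765]
tool_rot: [-3.141, 0.002, 3.135]
contact_force: [0.0, -0.8, 5.0]
opening: 0.0233
grip_force: 24.9
```

```bash
python3 -c "
from h import *
go(.532,.093,.105,180)"
```

```text
t 4.65 pos [0.6469 0.0267 0.0765] yaw 179.6 F [ 0.  -0.8  5. ] open 0.0233 grip 24.9
shift cm [11.53  6.56 -2.87] spin -0.4
```

Call:
send_rows(
  targets=[
    {"translation": [0,0,-2.5],"spin": 0,"jaw": 0.1},
    {"translation": [2,0,-4.5],"spin": 0,"jaw": 0.1},
    {"translation": [3,0,-9],"spin": 0,"jaw": 0.1},
    {"translation": [3.2,0,-13.5],"spin": 0,"jaw": 0.1},
    {"translation": [3.2,0,-17.5],"spin": 0,"jaw": 0.1},
  ],
)

```text
time: 5.15
tool_pos: [0.6137, 0.0272, 0.2526]
tool_rot: [3.141, -0.0, 3.135]
contact_force: [0.4, -0.2, -1.1]
opening: 0.0236
grip_force: 24.9
```

Call:
send_rows(
  targets=[
    {"translation": [2.5,2,0],"spin": 0,"jaw": 0.1},
    {"translation": [5,4,0],"spin": 0,"jaw": 0.1},
    {"translation": [7.5,6,0],"spin": 0,"jaw": 0.1},
    {"translation": [8.3,6.6,0],"spin": 0,"jaw": 0.1},
    {"translation": [8.3,6.6,0],"spin": 0,"jaw": 0.1},
  ],
)

```text
time: 5.65
tool_pos: [0.531, 0.0944, 0.2508]
tool_rot: [-3.142, -0.0, 3.137]
contact_force: [1.0, -1.0, -1.2]
opening: 0.0235
grip_force: 24.9
```

```bash
python3 -c "
from h import *
go(.531,.093,.1035,180)
p,d=read_camera('side');cv2.imwrite('pics/s2.png',cv2.resize(p[100:260,180:340,::-1],(640,600),interpolation=cv2.INTER_CUBIC))
s=monitor.observe();p,d=read_camera('wrist');cv2.imwrite('pics/w2.png',p[:,:,::-1])
W=cloud('wrist',d,s).reshape(-1,3);W=W[np.isfinite(W[:,2])]
for n,x,y,h in (('c1',.5316,.0935,.049),('c2',.5226,.1518,.049),('c3',.5132,.2154,.049),('c4',.505,.2767,.049)):
    q=W[(abs(W[:,0]-x)<.02)&(abs(W[:,1]-y)<.02)&(abs(W[:,2]-h)<.007)];print(n,len(q),q.mean(0).round(4) if len(q) else '', ((q.min(0)+q.max(0))/2).round(4) if len(q) else '')
"
```

```text
t 5.65 pos [0.531  0.0944 0.2508] yaw 179.7 F [ 1.  -1.  -1.2] open 0.0235 grip 24.9
shift cm [-1.000e-02 -1.400e-01  1.473e+01] spin -0.3
c1 70 [0.5313 0.0926 0.0463] [0.5314 0.0925 0.0458]
c2 74 [0.5227 0.1513 0.0459] [0.5235 0.1517 0.0456]
c3 71 [0.5135 0.2137 0.0462] [0.5139 0.2137 0.0456]
c4 79 [0.505  0.2758 0.046 ] [0.5048 0.2768 0.0459]
```

View pics/s2.png

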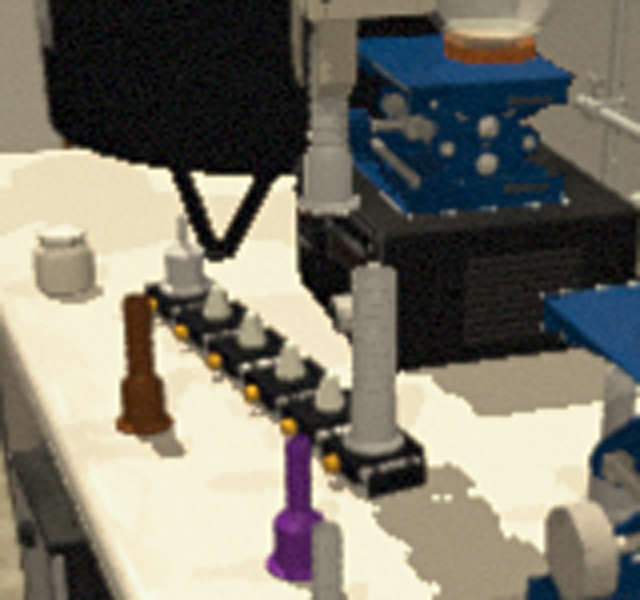

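Nozzle_24 is held upright at (330,190). Lowering it onto seat_1.

Call:
send_rows(
  targets=[
    {"translation": [0,-0.15,4],"spin": 0,"jaw": 0.1},
    {"translation": [0,-0.15,8],"spin": 0,"jaw": 0.1},
    {"translation": [0,-0.15,11],"spin": 0,"jaw": 0.1},
    {"translation": [0,-0.15,13.5],"spin": 0,"jaw": 0.1},
    {"translation": [0,-0.15,14.7],"spin": 0,"jaw": 0.1},
  ],
)

```text
time: 6.25
tool_pos: [0.5314, 0.0911, 0.1009]
tool_rot: [-3.141, -0.004, 3.134]
contact_force: [0.4, 0.1, -0.3]
opening: 0.0234
grip_force: 24.9
```

Call:
send_rows(
  targets=[
    {"translation": [0,0,0],"spin": 0,"jaw": 0.1},
    {"translation": [0,0,0],"spin": 0,"jaw": 0.36},
    {"translation": [0,0,0],"spin": 0,"jaw": 0.36},
    {"translation": [0,0,0],"spin": 0,"jaw": 0.36},
    {"translation": [0,0,0],"spin": 0,"jaw": 0.36},
  ],
)

```text
time: 6.75
tool_pos: [0.5323, 0.0921, 0.1045]
tool_rot: [-3.142, 0.002, 3.135]
contact_force: [-0.3, 0.3, 0.1]
opening: 0.033
grip_force: 0.0
```

Call:
send_rows(
  targets=[
    {"translation": [0,0,-3],"spin": 0,"jaw": 0.36},
    {"translation": [0,0,-7],"spin": 0,"jaw": 0.36},
    {"translation": [0,0,-11],"spin": 0,"jaw": 0.36},
    {"translation": [0,0,-15],"spin": 0,"jaw": 0.36},
    {"translation": [0,0,-15],"spin": 0,"jaw": 0.36},
  ],
)

```text
time: 7.25
tool_pos: [0.5344, 0.0923, 0.2601]
tool_rot: [3.141, 0.012, 3.135]
contact_force: [0.9, 0.8, -0.4]
opening: 0.0331
grip_force: 0.0
```

```bash
cat >> h.py <<'E'
def tops(L,n='wrist'):
    s=monitor.observe();p,d=read_camera(n);W=cloud(n,d,s).reshape(-1,3);W=W[np.isfinite(W[:,2])]
    for nm,x,y,h in L:
        q=W[(abs(W[:,0]-x)<.02)&(abs(W[:,1]-y)<.02)&(abs(W[:,2]-h)<.007)];print(nm,len(q),q.mean(0).round(4) if len(q) else '', np.sort(q[:,2])[-5:-4])
E
python3 -c "
from h import *
go(.61,-.052,.25,180)
tops([('n24',.531,.093,.136),('n28',.54,.033,.148)])
tops([('n24',.531,.093,.136),('n28',.54,.033,.148),('B',.66,-.063,.1)],'top')
"
```

```text
t 7.25 pos [0.5344 0.0923 0.2601] yaw 179.6 F [ 0.9  0.8 -0.4] open 0.0331 grip 0.0
shift cm [ -7.64 -14.38   1.1 ] spin -0.4
n24 192 [0.5324 0.0911 0.1329] [0.13583897]
n28 265 [0.54   0.0329 0.1449] [0.1479399]
n24 16 [0.5274 0.0967 0.1342] [0.13606421]
n28 18 [0.5298 0.03   0.1461] [0.14775694]
B 36 [ 0.6621 -0.0622  0.0976] [0.10096569]
```

Nozzle_24 is seated (top at 0.136). Next is nozzle_20: I'll come down in front of it and slide the open jaws in along x.

Call:
send_rows(
  targets=[
    {"translation": [-2,-4,0],"spin": 0,"jaw": 0.9},
    {"translation": [-4,-8,0],"spin": 0,"jaw": 0.9},
    {"translation": [-6,-12,0.5],"spin": 0,"jaw": 0.9},
    {"translation": [-7.6,-14.6,1],"spin": -0.4,"jaw": 0.9},
    {"translation": [-7.6,-14.6,1],"spin": -0.4,"jaw": 0.9},
  ],
)

```text
time: 7.85
tool_pos: [0.607, -0.0579, 0.2403]
tool_rot: [-3.141, -0.004, 3.138]
contact_force: [0.5, 0.1, -0.2]
opening: 0.0685
grip_force: 0.0
```

Call:
send_rows(
  targets=[
    {"translation": [0,0,4],"spin": 0,"jaw": 0.9},
    {"translation": [0,0,8],"spin": 0,"jaw": 0.9},
    {"translation": [0,0,12],"spin": 0,"jaw": 0.9},
    {"translation": [0,0,16],"spin": 0,"jaw": 0.9},
    {"translation": [0,0,19],"spin": 0,"jaw": 0.9},
  ],
)

```text
time: 8.35
tool_pos: [0.6044, -0.0529, 0.0502]
tool_rot: [3.14, -0.005, -3.141]
contact_force: [-0.8, 0.2, -0.0]
opening: 0.0825
grip_force: 0.0
```

```bash
python3 -c "
from h import *
go(.656,-.053,.060,180)
tops([('B',.66,-.063,.1)],'top')
s=monitor.observe();p,d=read_camera('wrist');cv2.imwrite('pics/w3.png',p[:,:,::-1])
"
```

```text
t 8.35 pos [ 0.6044 -0.0529  0.0502] yaw -179.9 F [-0.8  0.2 -0. ] open 0.0825 grip 0.0
shift cm [-5.15 -0.01 -1.  ] spin -359.9
B 0  []
```

View pics/w3.png

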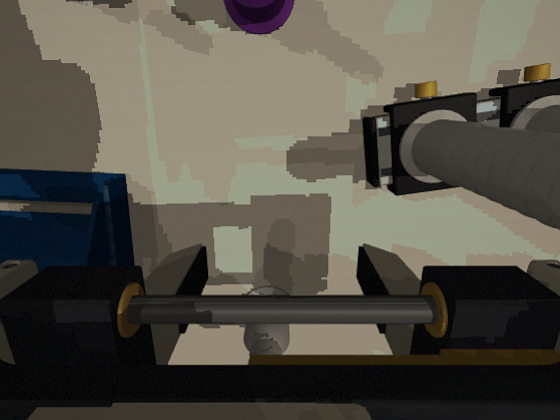

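The wrist view shows nozzle_20 between the open fingers at (267,330). Sliding in.

Call:
send_rows(
  targets=[
    {"translation": [-1.5,0,-1],"spin": 0,"jaw": 0.9},
    {"translation": [-3,0,-1],"spin": 0,"jaw": 0.9},
    {"translation": [-4,0,-1],"spin": 0,"jaw": 0.9},
    {"translation": [-4.8,0,-1],"spin": 0,"jaw": 0.9},
    {"translation": [-5.2,0,-1],"spin": 0,"jaw": 0.9},
  ],
)

```text
time: 8.95
tool_pos: [0.6595, -0.054, 0.0647]
tool_rot: [-3.141, 0.001, -3.141]
contact_force: [0.5, 1.1, -0.5]
opening: 0.0826
grip_force: 0.0
```

Call:
send_rows(
  targets=[
    {"translation": [0,0,0],"spin": 0,"jaw": 0.6},
    {"translation": [0,0,0],"spin": 0,"jaw": 0.5},
    {"translation": [0,0,0],"spin": 0,"jaw": 0.4},
    {"translation": [0,0,0],"spin": 0,"jaw": 0.3},
    {"translation": [0,0,0],"spin": 0,"jaw": 0.2},
  ],
)

```text
time: 9.45
tool_pos: [0.6587, -0.0544, 0.0638]
tool_rot: [-3.142, -0.0, -3.141]
contact_force: [-0.3, 0.6, -0.1]
opening: 0.0469
grip_force: 0.0
```

Call:
send_rows(
  targets=[
    {"translation": [0,0,0],"spin": 0,"jaw": 0.1},
    {"translation": [0,0,0],"spin": 0,"jaw": 0.1},
    {"translation": [0,0,0],"spin": 0,"jaw": 0.1},
    {"translation": [0,0,0],"spin": 0,"jaw": 0.1},
    {"translation": [0,0,0],"spin": 0,"jaw": 0.1},
  ],
)

```text
time: 9.95
tool_pos: [0.6588, -0.0544, 0.0637]
tool_rot: [-3.142, -0.0, -3.141]
contact_force: [0.6, -0.0, -0.4]
opening: 0.0193
grip_force: 25.0
```

Call:
send_rows(
  targets=[
    {"translation": [0,0,-1],"spin": 0,"jaw": 0.1},
    {"translation": [1,0,-2],"spin": 0,"jaw": 0.1},
    {"translation": [3,0,-2.5],"spin": 0,"jaw": 0.1},
    {"translation": [5,0,-4],"spin": 0,"jaw": 0.1},
    {"translation": [5.5,0,-8],"spin": 0,"jaw": 0.1},
  ],
)

```text
time: 10.45
tool_pos: [0.599, -0.0537, 0.1416]
tool_rot: [3.14, -0.009, -3.141]
contact_force: [0.6, 0.1, -1.0]
opening: 0.0195
grip_force: 25.0
```

Call:
send_rows(
  targets=[
    {"translation": [0,0,-4],"spin": 0,"jaw": 0.1},
    {"translation": [0,0,-8],"spin": 0,"jaw": 0.1},
    {"translation": [0,0,-11],"spin": 0,"jaw": 0.1},
    {"translation": [1,0,-11.5],"spin": 0,"jaw": 0.1},
    {"translation": [2,0,-11.5],"spin": 0,"jaw": 0.1},
  ],
)

```text
time: 10.95
tool_pos: [0.583, -0.0544, 0.2599]
tool_rot: [-3.141, 0.002, -3.141]
contact_force: [-0.0, -0.9, -0.8]
opening: 0.0195
grip_force: 25.0
```

```bash
python3 -c "
from h import *
go(.5205,.1515,.24,180)
p,d=read_camera('side');cv2.imwrite('pics/s3.png',cv2.resize(p[100:260,180:340,::-1],(640,600),interpolation=cv2.INTER_CUBIC))
W=cloud('side',d).reshape(-1,3);W=W[np.isfinite(W[:,2])]
s=monitor.observe();X,Y,Z=s['tool_pos']
for dz in (-.06,-.045,-.03,-.015):
    q=W[(abs(W[:,0]-X)<.03)&(abs(W[:,1]-Y)<.03)&(abs(W[:,2]-Z-dz)<.005)];print(dz,len(q),(q.mean(0)-s['tool_pos']).round(4) if len(q) else '')
"
```

```text
t 10.95 pos [ 0.583  -0.0544  0.2599] yaw -180.0 F [-0.  -0.9 -0.8] open 0.0195 grip 25.0
shift cm [ 6.24 20.59  1.97] spin -360.0
-0.06 68 [ 0.0018 -0.0113 -0.0586]
-0.045 60 [ 0.0022 -0.0105 -0.0451]
-0.03 64 [ 0.0026 -0.0108 -0.0295]
-0.015 36 [ 0.0036 -0.0069 -0.0148]
```

View pics/s3.png

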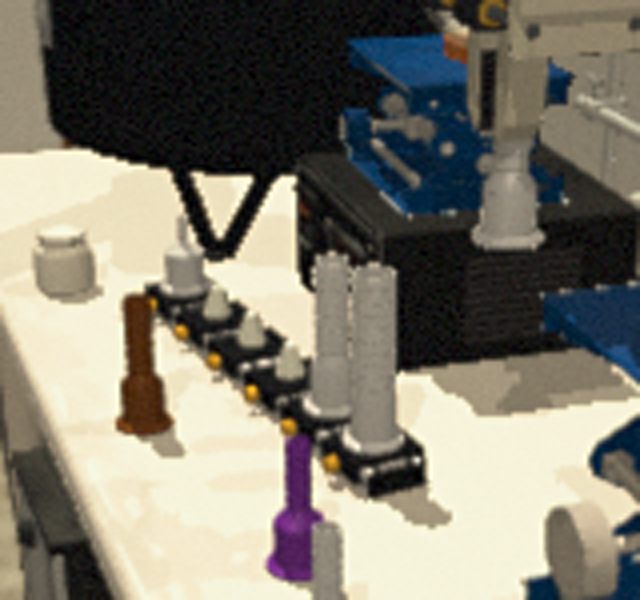

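Nozzle_24 sits flat on seat_1 and nozzle_20 hangs upright at (510,200). Carrying it to seat_2.

Call:
send_rows(
  targets=[
    {"translation": [1.5,4,0],"spin": 0,"jaw": 0.1},
    {"translation": [3,8.5,0],"spin": 0,"jaw": 0.1},
    {"translation": [4.5,13,0],"spin": 0,"jaw": 0.1},
    {"translation": [6,17,0],"spin": 0,"jaw": 0.1},
    {"translation": [6.2,20.6,0],"spin": 0,"jaw": 0.1},
  ],
)

```text
time: 11.5
tool_pos: [0.5189, 0.1532, 0.258]
tool_rot: [-3.141, -0.003, -3.14]
contact_force: [-0.5, 0.3, -1.4]
opening: 0.0195
grip_force: 25.0
```

Call:
send_rows(
  targets=[
    {"translation": [0,0,3],"spin": 0,"jaw": 0.1},
    {"translation": [0,0,6],"spin": 0,"jaw": 0.1},
    {"translation": [0,0,8],"spin": 0,"jaw": 0.1},
    {"translation": [0,0,10],"spin": 0,"jaw": 0.1},
    {"translation": [0,0,10],"spin": 0,"jaw": 0.1},
  ],
)

```text
time: 12.0
tool_pos: [0.5188, 0.1511, 0.1553]
tool_rot: [-3.14, -0.008, -3.141]
contact_force: [-0.1, -0.2, -1.6]
opening: 0.0194
grip_force: 25.0
```

```bash
python3 -c "
from h import *
go(.5205,.1515,.0907,180)"
```

```text
t 12.0 pos [0.5188 0.1511 0.1553] yaw -180.0 F [-0.1 -0.2 -1.6] open 0.0194 grip 25.0
shift cm [-0.22  0.05  6.46] spin -360.0
```

Call:
send_rows(
  targets=[
    {"translation": [-0.2,0,2],"spin": 0,"jaw": 0.1},
    {"translation": [-0.2,0,4],"spin": 0,"jaw": 0.1},
    {"translation": [-0.2,0,5.5],"spin": 0,"jaw": 0.1},
    {"translation": [-0.2,0,6.4],"spin": 0,"jaw": 0.1},
    {"translation": [-0.2,0,6.4],"spin": 0,"jaw": 0.1},
  ],
)

```text
time: 12.5
tool_pos: [0.5227, 0.1515, 0.094]
tool_rot: [-3.141, -0.003, -3.141]
contact_force: [-1.4, 0.2, -2.3]
opening: 0.0198
grip_force: 25.0
```

Call:
send_rows(
  targets=[
    {"translation": [0,0,0],"spin": 0,"jaw": 0.1},
    {"translation": [0,0,0],"spin": 0,"jaw": 0.32},
    {"translation": [0,0,0],"spin": 0,"jaw": 0.32},
    {"translation": [0,0,0],"spin": 0,"jaw": 0.32},
    {"translation": [0,0,0],"spin": 0,"jaw": 0.32},
  ],
)

```text
time: 13.0
tool_pos: [0.5242, 0.1516, 0.0952]
tool_rot: [3.142, 0.001, -3.141]
contact_force: [-1.0, -0.1, 0.4]
opening: 0.0293
grip_force: 0.0
```

Call:
send_rows(
  targets=[
    {"translation": [0,0,-3],"spin": 0,"jaw": 0.32},
    {"translation": [0,0,-7],"spin": 0,"jaw": 0.32},
    {"translation": [0,0,-11],"spin": 0,"jaw": 0.32},
    {"translation": [0,0,-14],"spin": 0,"jaw": 0.32},
    {"translation": [0,0,-14],"spin": 0,"jaw": 0.4},
  ],
)

```text
time: 13.5
tool_pos: [0.526, 0.1519, 0.2397]
tool_rot: [3.14, 0.01, -3.141]
contact_force: [0.8, 0.0, 0.8]
opening: 0.0332
grip_force: 0.0
```

```bash
python3 -c "
from h import *
go(.443,-.163,.20,180)
tops([('n24',.531,.093,.136),('n20',.523,.1515,.124),('n28',.54,.033,.148)])
tops([('C',.4437,-.163,.088),('D',.43,-.274,.076)],'top')
tops([('C',.4437,-.163,.088),('D',.43,-.274,.076)],'side')
"
```

```text
t 13.5 pos [0.526  0.1519 0.2397] yaw -180.0 F [0.8 0.  0.8] open 0.0332 grip 0.0
shift cm [  8.35 -31.49   3.85] spin -360.0
n24 242 [0.5324 0.0918 0.1329] [0.13590549]
n20 166 [0.5246 0.1519 0.121 ] [0.12383811]
n28 382 [0.5401 0.0334 0.1447] [0.14808591]
C 23 [ 0.4435 -0.1636  0.0859] [0.08773173]
D 19 [ 0.4302 -0.2739  0.0751] [0.0765679]
C 43 [ 0.4435 -0.1668  0.0851] [0.08770266]
D 33 [ 0.4304 -0.2777  0.0734] [0.07571818]
```

Nozzle_20 is seated. On to nozzle_16.

Call:
send_rows(
  targets=[
    {"translation": [1,-4.5,0],"spin": 0,"jaw": 0.5},
    {"translation": [2,-9,0],"spin": 0,"jaw": 0.5},
    {"translation": [3.5,-13.5,0],"spin": 0,"jaw": 0.5},
    {"translation": [5,-18,0],"spin": 0,"jaw": 0.5},
    {"translation": [6.2,-22,0],"spin": 0,"jaw": 0.5},
  ],
)

```text
time: 14.15
tool_pos: [0.4601, -0.07, 0.2331]
tool_rot: [3.141, -0.003, -3.141]
contact_force: [1.2, 0.7, 0.0]
opening: 0.0458
grip_force: 0.0
```

Call:
send_rows(
  targets=[
    {"translation": [1,-4,1],"spin": 0,"jaw": 0.5},
    {"translation": [2,-8,4],"spin": 0,"jaw": 0.5},
    {"translation": [2.1,-9.5,8],"spin": 0,"jaw": 0.5},
    {"translation": [2.1,-9.5,12],"spin": 0,"jaw": 0.5},
    {"translation": [2.1,-9.5,12],"spin": 0,"jaw": 0.5},
  ],
)

```text
time: 14.65
tool_pos: [0.4367, -0.1619, 0.1094]
tool_rot: [3.135, -0.011, 3.14]
contact_force: [0.2, 0.4, -0.1]
opening: 0.0462
grip_force: 0.0
```

```bash
python3 -c "
from h import *
go(.4437,-.164,.052,180)"
```

```text
t 14.65 pos [ 0.4367 -0.1619  0.1094] yaw 179.9 F [ 0.2  0.4 -0.1] open 0.0462 grip 0.0
shift cm [-0.76 -0.24  5.73] spin -0.1
```

Call:
send_rows(
  targets=[
    {"translation": [-0.6,-0.2,1],"spin": 0,"jaw": 0.5},
    {"translation": [-0.6,-0.2,3],"spin": 0,"jaw": 0.5},
    {"translation": [-0.6,-0.2,5],"spin": 0,"jaw": 0.5},
    {"translation": [-0.6,-0.2,5.5],"spin": 0,"jaw": 0.5},
    {"translation": [-0.6,-0.2,5.5],"spin": 0,"jaw": 0.5},
  ],
)

```text
time: 15.15
tool_pos: [0.4476, -0.1653, 0.0602]
tool_rot: [-3.141, 0.001, -3.14]
contact_force: [0.3, -0.7, -0.7]
opening: 0.0459
grip_force: 0.0
```

Call:
send_rows(
  targets=[
    {"translation": [0,0,0],"spin": 0,"jaw": 0.05},
    {"translation": [0,0,0],"spin": 0,"jaw": 0.05},
    {"translation": [0,0,0],"spin": 0,"jaw": 0.05},
    {"translation": [0,0,0],"spin": 0,"jaw": 0.05},
    {"translation": [0,0,0],"spin": 0,"jaw": 0.05},
  ],
)

```text
time: 15.65
tool_pos: [0.4471, -0.1656, 0.0601]
tool_rot: [-3.141, 0.001, -3.141]
contact_force: [0.1, -0.1, 1.5]
opening: 0.0157
grip_force: 25.0
```

```bash
python3 -c "
from h import *
go(.5135,.2145,.23,180)"
```

```text
t 15.65 pos [ 0.4471 -0.1656  0.0601] yaw -180.0 F [ 0.1 -0.1  1.5] open 0.0157 grip 25.0
shift cm [ -6.67  38.   -17.  ] spin -360.0
```

Call:
send_rows(
  targets=[
    {"translation": [0,0,-4],"spin": 0,"jaw": 0.05},
    {"translation": [0,0,-8],"spin": 0,"jaw": 0.05},
    {"translation": [0,0,-12],"spin": 0,"jaw": 0.05},
    {"translation": [0,0,-16],"spin": 0,"jaw": 0.05},
    {"translation": [0,2,-18],"spin": 0,"jaw": 0.05},
  ],
)

```text
time: 16.15
tool_pos: [0.4479, -0.1472, 0.2431]
tool_rot: [-3.138, 0.005, 3.14]
contact_force: [1.3, 1.0, -1.1]
opening: 0.0156
grip_force: 25.0
```

Call:
send_rows(
  targets=[
    {"translation": [-0.5,4,0],"spin": 0,"jaw": 0.05},
    {"translation": [-1.2,8,0],"spin": 0,"jaw": 0.05},
    {"translation": [-2,12,0],"spin": 0,"jaw": 0.05},
    {"translation": [-2.8,16,0],"spin": 0,"jaw": 0.05},
    {"translation": [-3.5,20,0],"spin": 0,"jaw": 0.05},
  ],
)

```text
time: 16.65
tool_pos: [0.4817, 0.0561, 0.2396]
tool_rot: [-3.141, -0.0, -3.141]
contact_force: [0.4, -0.5, -1.4]
opening: 0.0154
grip_force: 25.0
```

Call:
send_rows(
  targets=[
    {"translation": [-1,4,0],"spin": 0,"jaw": 0.05},
    {"translation": [-2,8,0],"spin": 0,"jaw": 0.05},
    {"translation": [-3,12,0],"spin": 0,"jaw": 0.05},
    {"translation": [-3.5,16,0],"spin": 0,"jaw": 0.05},
    {"translation": [-3.5,16,0],"spin": 0,"jaw": 0.05},
  ],
)

```text
time: 17.15
tool_pos: [0.5164, 0.2188, 0.2389]
tool_rot: [3.14, -0.001, -3.137]
contact_force: [0.3, -0.6, -1.6]
opening: 0.0155
grip_force: 25.0
```

```bash
python3 -c "
from h import *
go(.517,.2145,.15,180)
p,d=read_camera('side');cv2.imwrite('pics/s4.png',cv2.resize(p[100:260,180:340,::-1],(640,600),interpolation=cv2.INTER_CUBIC))
W=cloud('side',d).reshape(-1,3);W=W[np.isfinite(W[:,2])]
s=monitor.observe();X,Y,Z=s['tool_pos']
for dz in (-.055,-.045,-.03,-.015):
    q=W[(abs(W[:,0]-X)<.03)&(abs(W[:,1]-Y)<.03)&(abs(W[:,2]-Z-dz)<.005)];print(dz,len(q),(q.mean(0)-s['tool_pos']).round(4) if len(q) else '')
"
```

```text
t 17.15 pos [0.5164 0.2188 0.2389] yaw -179.7 F [ 0.3 -0.6 -1.6] open 0.0155 grip 25.0
shift cm [-0.06 -0.45  8.89] spin -359.7
-0.055 54 [-0.0056 -0.0096 -0.0547]
-0.045 37 [-0.006  -0.0083 -0.045 ]
-0.03 41 [-0.0056 -0.0084 -0.0299]
-0.015 20 [-0.0037 -0.004  -0.0148]
```

View pics/s4.png

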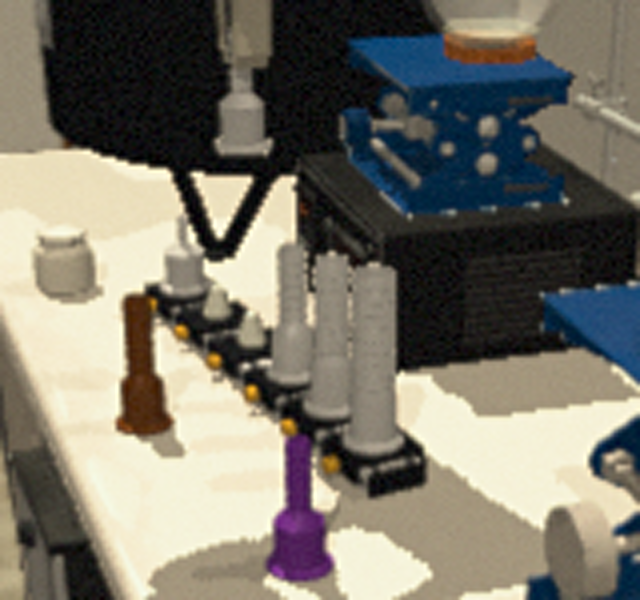

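Nozzle_16 is upright at (242,125). Lowering it toward seat_3.

Call:
send_rows(
  targets=[
    {"translation": [0,-0.3,4],"spin": 0,"jaw": 0.05},
    {"translation": [0,-0.3,8],"spin": 0,"jaw": 0.05},
    {"translation": [0,-0.3,11],"spin": 0,"jaw": 0.05},
    {"translation": [0,-0.3,11],"spin": 0,"jaw": 0.05},
    {"translation": [0,-0.3,11],"spin": 0,"jaw": 0.05},
  ],
)

```text
time: 17.7
tool_pos: [0.517, 0.2107, 0.1303]
tool_rot: [-3.141, -0.0, 3.141]
contact_force: [-0.1, 0.0, -0.9]
opening: 0.0152
grip_force: 25.0
```

Needs y +0.4 cm and 4.3 cm further down.

Call:
send_rows(
  targets=[
    {"translation": [0,0.4,0],"spin": 0,"jaw": 0.05},
    {"translation": [0,0.4,1.5],"spin": 0,"jaw": 0.05},
    {"translation": [0,0.4,3],"spin": 0,"jaw": 0.05},
    {"translation": [0,0.4,4.2],"spin": 0,"jaw": 0.05},
    {"translation": [0,0.4,4.2],"spin": 0,"jaw": 0.05},
  ],
)

```text
time: 18.2
tool_pos: [0.5164, 0.2155, 0.0874]
tool_rot: [-3.141, -0.001, -3.141]
contact_force: [-0.2, 1.2, -1.0]
opening: 0.0154
grip_force: 25.0
```

Call:
send_rows(
  targets=[
    {"translation": [0,0,0],"spin": 0,"jaw": 0.05},
    {"translation": [0,0,0],"spin": 0,"jaw": 0.3},
    {"translation": [0,0,0],"spin": 0,"jaw": 0.3},
    {"translation": [0,0,0],"spin": 0,"jaw": 0.3},
    {"translation": [0,0,0],"spin": 0,"jaw": 0.3},
  ],
)

```text
time: 18.7
tool_pos: [0.5169, 0.2156, 0.0881]
tool_rot: [3.142, 0.001, -3.141]
contact_force: [-0.5, -0.3, 0.3]
opening: 0.0276
grip_force: 0.0
```

Call:
send_rows(
  targets=[
    {"translation": [0,0,-3],"spin": 0,"jaw": 0.3},
    {"translation": [0,0,-7],"spin": 0,"jaw": 0.3},
    {"translation": [0,0,-11],"spin": 0,"jaw": 0.3},
    {"translation": [0,0,-15],"spin": 0,"jaw": 0.3},
    {"translation": [0,0,-15],"spin": 0,"jaw": 0.4},
  ],
)

```text
time: 19.2
tool_pos: [0.5193, 0.2163, 0.2439]
tool_rot: [3.139, 0.011, -3.141]
contact_force: [1.7, 0.1, 0.1]
opening: 0.0317
grip_force: 0.0
```

```bash
python3 -c "
from h import *
go(.430,-.275,.12,180)
tops([('n24',.531,.093,.136),('n20',.523,.1515,.124),('n16',.5135,.2145,.112),('c4',.505,.2767,.049)])
"
```

```text
t 19.2 pos [0.5193 0.2163 0.2439] yaw -180.0 F [1.7 0.1 0.1] open 0.0317 grip 0.0
shift cm [  9.09 -49.16  12.15] spin -360.0
n24 275 [0.5328 0.092  0.1328] [0.13584824]
n20 170 [0.5247 0.1528 0.1209] [0.12352228]
n16 110 [0.5134 0.2147 0.1092] [0.11194563]
c4 72 [0.5044 0.2758 0.0464] [0.04846279]
```

Nozzle_16 is seated. On to nozzle_12.

Call:
send_rows(
  targets=[
    {"translation": [1.5,-4,0],"spin": 0,"jaw": 0.45},
    {"translation": [3,-8.5,0],"spin": 0,"jaw": 0.45},
    {"translation": [4,-13,0],"spin": 0,"jaw": 0.45},
    {"translation": [5,-17.5,0],"spin": 0,"jaw": 0.45},
    {"translation": [6,-22,0],"spin": 0,"jaw": 0.45},
  ],
)

```text
time: 19.75
tool_pos: [0.4555, -0.0058, 0.2365]
tool_rot: [3.141, -0.002, -3.141]
contact_force: [1.8, -0.8, -0.8]
opening: 0.0412
grip_force: 0.0
```

Call:
send_rows(
  targets=[
    {"translation": [1,-4.5,0],"spin": 0,"jaw": 0.45},
    {"translation": [2,-9,1],"spin": 0,"jaw": 0.45},
    {"translation": [3,-13.5,2],"spin": 0,"jaw": 0.45},
    {"translation": [3,-18,3],"spin": 0,"jaw": 0.45},
    {"translation": [3,-22,4],"spin": 0,"jaw": 0.45},
  ],
)

```text
time: 20.25
tool_pos: [0.4258, -0.2262, 0.1963]
tool_rot: [3.141, -0.001, 3.141]
contact_force: [0.2, 0.3, 0.1]
opening: 0.0413
grip_force: 0.0
```

Call:
send_rows(
  targets=[
    {"translation": [0,-3,3],"spin": 0,"jaw": 0.45},
    {"translation": [0,-5.2,7],"spin": 0,"jaw": 0.45},
    {"translation": [0,-5.2,8.5],"spin": 0,"jaw": 0.45},
    {"translation": [0,-5.2,8.5],"spin": 0,"jaw": 0.45},
    {"translation": [0,-5.2,8.5],"spin": 0,"jaw": 0.45},
  ],
)

```text
time: 20.75
tool_pos: [0.4267, -0.2761, 0.1124]
tool_rot: [3.141, -0.001, -3.141]
contact_force: [-0.8, 0.1, 0.7]
opening: 0.0411
grip_force: 0.0
```

```bash
python3 -c "
from h import *
go(.430,-.275,.045,180)
tops([('D',.43,-.275,.076)]);tops([('D',.43,-.275,.076)],'side')"
```

```text
t 20.75 pos [ 0.4267 -0.2761  0.1124] yaw -180.0 F [-0.8  0.1  0.7] open 0.0411 grip 0.0
shift cm [-0.34  0.1   6.74] spin -360.0
D 173 [ 0.4298 -0.2774  0.0728] [0.0757751]
D 35 [ 0.4305 -0.2776  0.0729] [0.07592109]
```

Call:
send_rows(
  targets=[
    {"translation": [-0.3,-0.1,1],"spin": 0,"jaw": 0.45},
    {"translation": [-0.3,-0.1,3],"spin": 0,"jaw": 0.45},
    {"translation": [-0.3,-0.1,5],"spin": 0,"jaw": 0.45},
    {"translation": [-0.3,-0.1,6.5],"spin": 0,"jaw": 0.45},
    {"translation": [-0.3,-0.1,6.5],"spin": 0,"jaw": 0.45},
  ],
)

```text
time: 21.35
tool_pos: [0.4294, -0.2764, 0.0462]
tool_rot: [3.14, -0.002, -3.141]
contact_force: [0.8, 0.4, -0.1]
opening: 0.0412
grip_force: 0.0
```

Call:
send_rows(
  targets=[
    {"translation": [0,0,0],"spin": 0,"jaw": 0.02},
    {"translation": [0,0,0],"spin": 0,"jaw": 0.02},
    {"translation": [0,0,0],"spin": 0,"jaw": 0.02},
    {"translation": [0,0,0],"spin": 0,"jaw": 0.02},
    {"translation": [0,0,0],"spin": 0,"jaw": 0.02},
  ],
)

```text
time: 21.85
tool_pos: [0.4302, -0.2777, 0.0482]
tool_rot: [-3.141, 0.001, -3.141]
contact_force: [0.3, -0.4, 1.5]
opening: 0.0111
grip_force: 25.0
```

Call:
send_rows(
  targets=[
    {"translation": [0,0,-4],"spin": 0,"jaw": 0.02},
    {"translation": [0,0,-8],"spin": 0,"jaw": 0.02},
    {"translation": [0,0,-12],"spin": 0,"jaw": 0.02},
    {"translation": [0,0,-16],"spin": 0,"jaw": 0.02},
    {"translation": [0,0,-19],"spin": 0,"jaw": 0.02},
  ],
)

```text
time: 22.35
tool_pos: [0.4301, -0.2776, 0.2405]
tool_rot: [-3.14, 0.002, -3.141]
contact_force: [1.0, -0.1, -1.1]
opening: 0.0113
grip_force: 25.0
```

```bash
python3 -c "
from h import *
go(.505,.2765,.235,180)"
```

```text
t 22.35 pos [ 0.4301 -0.2776  0.2405] yaw -180.0 F [ 1.  -0.1 -1.1] open 0.0113 grip 25.0
shift cm [-7.51 55.41  0.46] spin -360.0
```

Call:
send_rows(
  targets=[
    {"translation": [0,4.5,0],"spin": 0,"jaw": 0.02},
    {"translation": [-0.5,9,0],"spin": 0,"jaw": 0.02},
    {"translation": [-1,13.5,0],"spin": 0,"jaw": 0.02},
    {"translation": [-1.5,18,0],"spin": 0,"jaw": 0.02},
    {"translation": [-2,22,0],"spin": 0,"jaw": 0.02},
  ],
)

```text
time: 22.85
tool_pos: [0.4494, -0.0554, 0.2378]
tool_rot: [3.141, 0.0, -3.141]
contact_force: [0.2, -0.7, -0.9]
opening: 0.0113
grip_force: 25.0
```

Call:
send_rows(
  targets=[
    {"translation": [-0.5,4.5,0],"spin": 0,"jaw": 0.02},
    {"translation": [-1,9,0],"spin": 0,"jaw": 0.02},
    {"translation": [-2,13.5,0],"spin": 0,"jaw": 0.02},
    {"translation": [-3,18,0],"spin": 0,"jaw": 0.02},
    {"translation": [-4,22,0],"spin": 0,"jaw": 0.02},
  ],
)

```text
time: 23.35
tool_pos: [0.4895, 0.1648, 0.2378]
tool_rot: [3.142, 0.0, -3.141]
contact_force: [0.0, 0.1, -0.4]
opening: 0.0116
grip_force: 25.0
```

Call:
send_rows(
  targets=[
    {"translation": [-0.5,4,0],"spin": 0,"jaw": 0.02},
    {"translation": [-1,8,0],"spin": 0,"jaw": 0.02},
    {"translation": [-1.5,11.4,0],"spin": 0,"jaw": 0.02},
    {"translation": [-1.5,11.4,4],"spin": 0,"jaw": 0.02},
    {"translation": [-1.5,11.4,8],"spin": 0,"jaw": 0.02},
  ],
)

```text
time: 23.85
tool_pos: [0.505, 0.278, 0.1573]
tool_rot: [3.141, 0.003, -3.139]
contact_force: [0.1, -0.6, -1.8]
opening: 0.0113
grip_force: 25.0
```

Call:
send_rows(
  targets=[
    {"translation": [0,0,2],"spin": 0,"jaw": 0.02},
    {"translation": [0,0,2.5],"spin": 0,"jaw": 0.02},
    {"translation": [0,0,2.5],"spin": 0,"jaw": 0.02},
    {"translation": [0,0,2.5],"spin": 0,"jaw": 0.02},
    {"translation": [0,0,2.5],"spin": 0,"jaw": 0.02},
  ],
)

```text
time: 24.35
tool_pos: [0.5056, 0.2768, 0.1343]
tool_rot: [3.141, 0.003, -3.141]
contact_force: [0.6, -0.5, -0.4]
opening: 0.0118
grip_force: 25.0
```

```bash
python3 -c "
from h import *
go(.505,.2765,.075,180)
p,d=read_camera('side')
W=cloud('side',d).reshape(-1,3);W=W[np.isfinite(W[:,2])]
s=monitor.observe();X,Y,Z=s['tool_pos']
for dz in (-.035,-.03,-.02,-.01):
    q=W[(abs(W[:,0]-X)<.03)&(abs(W[:,1]-Y)<.03)&(abs(W[:,2]-Z-dz)<.004)];print(dz,len(q),(q.mean(0)-s['tool_pos']).round(4) if len(q) else '')"
```

```text
t 24.35 pos [0.5056 0.2768 0.1343] yaw -180.0 F [ 0.6 -0.5 -0.4] open 0.0118 grip 25.0
shift cm [ 0.08 -0.04  5.93] spin -360.0
-0.035 23 [-0.0017 -0.0115 -0.0347]
-0.03 28 [-0.0023 -0.0108 -0.0301]
-0.02 25 [-0.001  -0.0109 -0.0195]
-0.01 25 [ 0.0001 -0.0068 -0.0108]
```

Aligned over seat_4. Lower, release and retreat.

Call:
send_rows(
  targets=[
    {"translation": [0,0,2],"spin": 0,"jaw": 0.02},
    {"translation": [0,0,4],"spin": 0,"jaw": 0.02},
    {"translation": [0,0,5.5],"spin": 0,"jaw": 0.02},
    {"translation": [0,0,5.9],"spin": 0,"jaw": 0.02},
    {"translation": [0,0,5.9],"spin": 0,"jaw": 0.02},
  ],
)

```text
time: 24.9
tool_pos: [0.5048, 0.2766, 0.0739]
tool_rot: [-3.142, 0.0, -3.141]
contact_force: [0.8, -0.0, -0.8]
opening: 0.0116
grip_force: 25.0
```

Call:
send_rows(
  targets=[
    {"translation": [0,0,0],"spin": 0,"jaw": 0.02},
    {"translation": [0,0,0],"spin": 0,"jaw": 0.27},
    {"translation": [0,0,0],"spin": 0,"jaw": 0.27},
    {"translation": [0,0,0],"spin": 0,"jaw": 0.27},
    {"translation": [0,0,0],"spin": 0,"jaw": 0.27},
  ],
)

```text
time: 25.4
tool_pos: [0.5049, 0.2766, 0.074]
tool_rot: [3.141, 0.001, -3.141]
contact_force: [-0.2, 0.0, -0.5]
opening: 0.0245
grip_force: 0.0
```

Call:
send_rows(
  targets=[
    {"translation": [0,0,-3],"spin": 0,"jaw": 0.27},
    {"translation": [0,0,-7],"spin": 0,"jaw": 0.27},
    {"translation": [0,0,-11],"spin": 0,"jaw": 0.27},
    {"translation": [0,0,-15],"spin": 0,"jaw": 0.27},
    {"translation": [0,0,-18],"spin": 0,"jaw": 0.27},
  ],
)

```text
time: 25.9
tool_pos: [0.5051, 0.2767, 0.2567]
tool_rot: [3.141, 0.003, -3.141]
contact_force: [1.3, 0.3, -0.3]
opening: 0.0249
grip_force: 0.0
```

Call:
send_rows(
  targets=[
    {"translation": [2,-2,0],"spin": 0,"jaw": 0.27},
    {"translation": [4,-4,0],"spin": 0,"jaw": 0.27},
    {"translation": [6,-6,0],"spin": 0,"jaw": 0.27},
    {"translation": [6,-6,0],"spin": 0,"jaw": 0.27},
    {"translation": [6,-6,0],"spin": 0,"jaw": 0.27},
  ],
)

```text
time: 26.4
tool_pos: [0.4449, 0.2165, 0.2542]
tool_rot: [3.141, 0.001, 3.141]
contact_force: [0.4, 0.7, 0.2]
opening: 0.0247
grip_force: 0.0
```

```bash
python3 -c "
from h import *
go(.505,.2765,.075,180)
L=[('n28',.54,.033,.148),('n24',.531,.093,.136),('n20',.523,.1515,.124),('n16',.5135,.2145,.112),('n12',.505,.2765,.100),('n8',.4957,.3394,.087)]
tops(L)
tops(L,'side')
p,d=read_camera('side');cv2.imwrite('pics/s5.png',cv2.resize(p[100:260,180:340,::-1],(640,600),interpolation=cv2.INTER_CUBIC))"
```

```text
t 26.4 pos [0.4449 0.2165 0.2542] yaw 180.0 F [0.4 0.7 0.2] open 0.0247 grip 0.0
shift cm [-5.98  5.99 17.94] spin -0.0
n28 176 [0.5319 0.0358 0.1444] [0.14811379]
n24 0  []
n20 22 [0.5173 0.1495 0.1201] [0.12175034]
n16 111 [0.513  0.2148 0.1087] [0.11160196]
n12 68 [0.505  0.2751 0.097 ] [0.0996113]
n8 46 [0.4951 0.3377 0.0846] [0.08721077]
n28 60 [0.541  0.0311 0.1453] [0.14875267]
n24 45 [0.5335 0.0896 0.1333] [0.13684289]
n20 33 [0.5255 0.1503 0.1208] [0.12369854]
n16 19 [0.5148 0.2122 0.1097] [0.11172866]
n12 14 [0.5064 0.2744 0.0974] [0.09911116]
n8 7 [0.4962 0.3373 0.0847] [0.08320295]
```

View pics/s5.png

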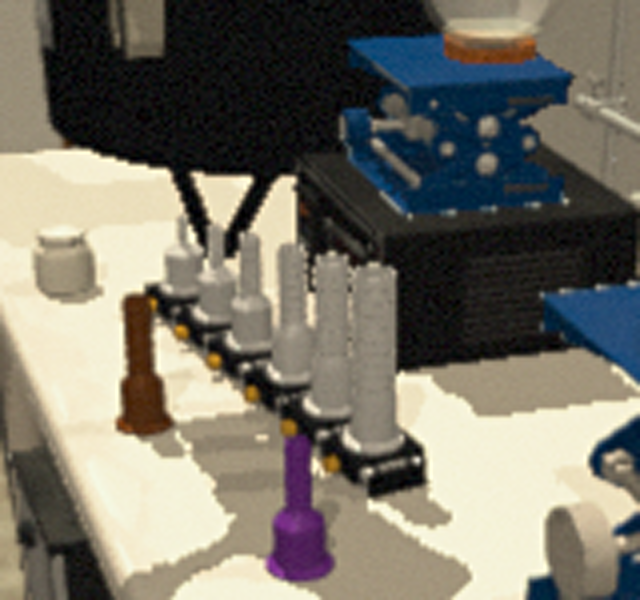

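The picture shows all six nozzles upright and flat on the rail, stepping up in size from (185,260) to (375,360). Their top heights match seated nozzles, so I'm handing in.

```bash
python3 -c "
from cell import job
print(job.hand_in())"
```

```text
the job is handed in; nothing more can be done
None
```

The four nozzles are on the rail in size order (12, 16, 20, 24 mm from the smallest nozzle's end), seated flat and released; the job is handed in, but hand-in gave no pass/fail result.

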